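# Scan the label of the lime film roll

## Task

Pick up the hand scanner and book out the lime green film roll: hold the scanner level with its window right over the middle of that roll's barcode label, about 6 cm above it and with the scanner's length square across the row of bars (parallel to the single bars), and keep it steady there for about two seconds. Then put the scanner away, window down, in the middle of the blue foam mat and lengthwise along it, setting it down rather than dropping it, and let go; leave the lime roll where it lies.

Things in the scene. Friction and masses are not known exactly. Their poses are not given: they have to be found in the camera images.
- scanner_grip (a point): Hand scanner, loose, 0.25 kg, lying window down: dark handle 140 mm long, 32 wide, 34 high, with a wider light-topped head (55 long, 62 wide, 38 high) in front; 190 long in all. This point: on the handle where it balances, half-way up, 17 mm above the flat underside; grip across the width. x towards the head, which begins 40 mm ahead; handle ends 95 mm behind; y across, z out of the top.
- scanner_window (a point): Centre of the scanner's red window, in the flat underside of the head, 68 mm ahead (x) of scanner_grip and 17 mm below it; it looks straight down (-z) when the scanner is level. Same axes as scanner_grip. A red line across the top of the head marks its place from above.
- lime_label (a point): Middle of the white barcode label on top of the lime green film roll: a loose upright cylinder 92 mm in diameter, 50 high, 0.35 kg. Rolls of the same size in blue, orange and silver-grey stand by it. The label, 34 x 56 mm, faces up, 51 mm above the bench; z up, each bar runs along x (the label's short side), the row of bars along y (its long side).
- mat_top (a point): Middle of the top face of the blue foam mat, fixed on the bench, 240 mm long (x), 130 mm wide (y), its top 8 mm above the bench, with a white line along each long edge. z points up.
Mind the look-alikes: they are no part of the job. Leave any pink look-alike of the part that bears scanner_grip alone.

How it is judged (in metres and radians):
On the way, in this order (a step that is already met when the one before it is completed fails the run):
1. window held over the lime label for 1 s: within 18 mm of its middle sideways, 30 to 100 mm above, level within 12 degrees, scanner's length parallel to the bars within 17 degrees, either way round (horizontal distance between scanner_window and lime_label below 0.018 m and z of scanner_window in the frame of lime_label between 0.03 and 0.1 m and angle between scanner_window's own z axis and vertical below 0.21 rad and angle between the x axis of scanner_window and the x axis of lime_label, either way round below 0.3 rad), for 1 s.
2. scanner brought down to the mat still between the fingers: grip point within 30 mm of the middle, underside less than 13 mm above the mat (horizontal distance between scanner_grip and mat_top below 0.03 m and z of scanner_grip in the frame of mat_top between 0.01 and 0.03 m and distance between the grasp point and scanner_grip below 0.07 m), for 0.1 s.
At the end, for the whole second after the job is handed in: The scanner lies flat on the mat, window down, released, its scanner_grip point within 30 mm of the mat's middle, its length along the mat's within 15 degrees (either way round), and the lime roll's label is within 20 mm of where it was (horizontal distance between scanner_grip and mat_top below 0.03 m and z of scanner_grip in the frame of mat_top between 0.01 and 0.024 m and angle between scanner_grip's own z axis and vertical below 0.15 rad and angle between the x axis of scanner_grip and the x axis of mat_top, either way round below 0.26 rad and distance of lime_label from where it was at the start of the episode below 0.02 m); the robot touches nothing.
It fails at once if the lime roll is shifted by more than 20 mm (distance of lime_label from where it was at the start of the episode above 0.02 m).
It also fails if it takes over 56 s, if anything falls off the work surface, if the arm or the gripper's body presses on something with over 40 N, if the wrist force passes 120 N, or if a joint passes its speed limit or range.

## Robot

A 6-joint arm with a two-finger parallel gripper is mounted at the origin on the work surface. World frame = base frame: x ahead of the robot, y to its left, z up, the work surface at z = 0. Lengths are in mm, angles in degrees, forces in N, time in s.
With the tool pointing down it reaches from about 300 to 850 mm from the base axis. Payload 4.2 kg.
Tool frame: the origin (TCP) lies at the centre of the arm's flange, where the gripper is bolted on; the fingertips stand 191 mm ahead of it and the grasp point (between the pads) lies 172 mm ahead of it; z points along the fingers, x is the direction in which the jaws open and shut, and the axes are right-handed (so a half turn about z gives the same grasp; the last joint's range is limited). The gripper opens to 91 mm and grips with 3 to 60 N. Pads are 32 mm wide; open, the fingers measure 118 mm over their backs; the gripper's body (76 mm by 178 mm) begins 60 mm behind the grasp point.
Start: joints at [66.635, 18.312, 89.639, -0, 72.044, -1.146], TCP at [217.434, 532.302, 404.776] pointing down, gripper open.
Joint ranges: [-177.97, 177.97], [-48.28, 115.42], [12.27, 149.76], [-77.06, 257.06], [2.81, 150.46], [-146.56, 146.56]. Speed limits (degrees/s): [147.25, 147.25, 180, 180, 180, 180].

## Interface

Orientations are given as [roll, pitch, yaw] about the fixed x, y, z axes, in that order (R = Rz(yaw) Ry(pitch) Rx(roll)).
In Python, from workcell import telemetry, imaging, env gives the robot as it stands. The module is installed in compiled form; this text tells all that it offers.
- The arm moves only by the tool jog_arm, never from a script. Its argument "series" is a list of rows, each a list of 3 entries, a list of its own where there are three numbers: the shift along the world's x, y, z in mm, then the turn, a rotation vector about the world's x, y, z in rad, then the opening, from 0 (shut) to 1 (fully open). In form: [[[x, y, z], [ax, ay, az], jaw], ...]. A call has exactly 5 rows; each row is the pose to reach, as a shift and turn from the pose measured when the call began; what a row does not reach only later rows make up. A row lasts 1/12 s, in which the tool goes at most 41.7 mm and 7.16 degrees, less where a joint would pass 70% of its speed; a pose out of reach is approached as far as the arm can. A call with a gripper value outside its range is refused whole. The fingers move at their own pace and stop on an object; "squeeze" is the grip in N (left out, the last holds). Time passes only in rows, so rows that repeat a pose let the fingers close, or fill a call up. It gives the time, the measured TCP pose, the force and the opening at its end, in the units of the state.
- telemetry.state(): the state, without advancing time (a new reading comes with each control period).
- imaging.grab_frame(name): name is "side" or "top"; returns a dict with "pixels" (384x512x3 uint8, red, green, blue), "fov_y" (degrees; the focal length in pixels is half the picture's height over the tangent of half this angle, whatever the lens; pixels are square), "cx", "cy" (the principal point, pixels), "R" (3x3) and "t" (3): a world point X has camera coordinates R X + t. Camera axes: x right, y down, z forward; pixel columns grow to the right and rows downward; lengths in mm; the calibration is good to about 2 mm. A picture is of the moment at which its call begins. There is no depth.
- env.job_done(): hands the job in, once; it reports no verdict.
The state is a dict: "time_s": time; "qpos": joint angles; "qvel": joint speeds; "effort": joint torques, N m; "ee_pos": TCP position; "ee_rot": TCP orientation; "force": force on the tool from outside, world axes, zero at the start; "torque": the same for the moment, N m; "gripper_width": finger opening in mm.
Only numpy, scipy, OpenCV 4.12 (cv2) and the standard library are available. Lean on these libraries where they do the work, as an engineer would, in place of code of your own. Each camera call takes 0.05 s, during which the arm holds its last target.

## Working session

There is one attempt and no reset: what is moved stays moved. The work goes in short steps, Python scripts to look and compute and a tool call to move; the robot and the scene stay as the last step left them, time stands still between calls to the robot, and variables do not carry over. Pictures are saved under pics/ and viewed, and the job is handed in when it is done.

Besides the shell and the picture viewer there is one more tool, called after ">>>" by a JSON object that holds its "name" and its "arguments". jog_arm: Moves the arm, as the interface text tells. Its arguments: {"type":"object","properties":{"series":{"type":"array"},"squeeze":{"type":"number"}},"required":["series"]}

```bash
mkdir -p pics; cat > h.py <<'E'
import numpy as np, cv2
from workcell import telemetry, imaging, env
def grab(n,tag):
    f=imaging.grab_frame(n); cv2.imwrite(f'pics/{tag}.png',cv2.cvtColor(f['pixels'],cv2.COLOR_RGB2BGR))
    import pickle; pickle.dump(f,open(f'pics/{tag}.pkl','wb')); return f
def load(tag):
    import pickle; return pickle.load(open(f'pics/{tag}.pkl','rb'))
def ray(f,u,v):
    fl=f['pixels'].shape[0]/2/np.tan(np.radians(f['fov_y'])/2)
    d=np.array([(u-f['cx'])/fl,(v-f['cy'])/fl,1.]); R=np.array(f['R']);t=np.array(f['t'])
    return -R.T@t, R.T@d
def onz(f,u,v,z):
    c,d=ray(f,u,v); return c+d*(z-c[2])/d[2]
E
python3 - <<'E'
from h import *
for n in('top','side'):
    f=grab(n,n+'0'); print(n,f['fov_y'],f['cx'],f['cy'],-np.array(f['R']).T@f['t']); print(np.round(f['R'],3))
print(telemetry.state())
E
```

```text
top 52.42955929823736 258.3001200760868 188.20602745286988 [ 321.44502995   95.86778721 1282.55293216]
[[-0.024 -1.    -0.004]
 [-0.984  0.024 -0.177]
 [ 0.177 -0.    -0.984]]
side 43.954454280573785 260.9726641186003 190.5902661572321 [ 498.3246604  1030.87392154 1211.41515479]
[[-1.    -0.027 -0.   ]
 [-0.021  0.76  -0.649]
 [ 0.018 -0.649 -0.76 ]]
{'time_s': 0.1, 'qpos': array([ 6.66351045e+01,  1.83468891e+01,  8.96989317e+01,  3.43370803e-04,
        7.20430152e+01, -1.14403871e+00]), 'qvel': array([ 0.03156567, -0.10539308, -0.1474479 ,  0.04494115,  0.0570511 ,
       -0.02256618]), 'effort': array([ 9.93294816e-04, -4.13327694e+01, -2.32508504e+01,  7.30670756e-02,
        4.21552069e-02, -6.73682575e-05]), 'ee_pos': array([217.37459035, 532.16824176, 404.01831604]), 'ee_rot': array([-1.79997900e+02,  8.88118729e-02,  6.77790387e+01]), 'force': array([ 1.22120768,  0.47201257, -0.09170328]), 'torque': array([ 0.01233206, -0.02206858, -0.00810472]), 'gripper_width': 90.74935755559714}
```

View pics/top0.png

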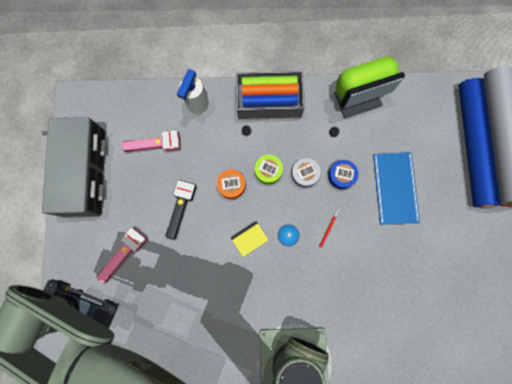

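View pics/side0.png

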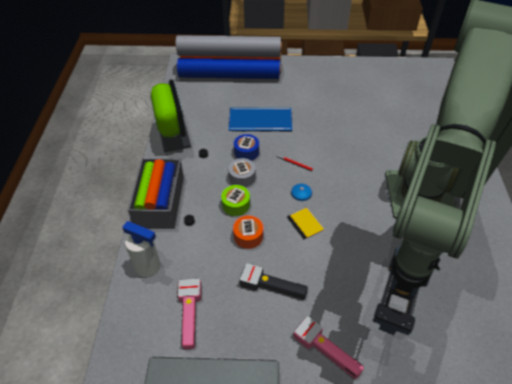

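Top view: the dark scanner is at about (180,208). The pink look-alikes are at (152,142) and (121,255). The lime roll is at (269,169); other lime things are the bar in the tray (270,80) and the big lime object (367,80). The orange, grey and blue rolls are at (231,184), (306,172) and (343,174), and the blue mat is at (397,188). I choose the dark-handled scanner and the upright lime roll, and will check both in crops.

```bash
python3 - <<'E'
from h import *
f=load('top0'); s=load('side0')
def crop(f,x0,y0,x1,y1,w,h):
    return cv2.resize(cv2.cvtColor(f['pixels'][y0:y1,x0:x1],cv2.COLOR_RGB2BGR),(w,h),interpolation=cv2.INTER_CUBIC)
a=crop(f,245,145,295,195,390,290*390//290);b=crop(f,155,170,210,245,286,390)
c=crop(s,216,180,256,220,390,390)
cv2.imwrite('pics/crop0.png',cv2.resize(np.hstack([a,b]),(676,390)));cv2.imwrite('pics/crop1.png',c)
E
```

```text
(no output)
```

View pics/crop0.png

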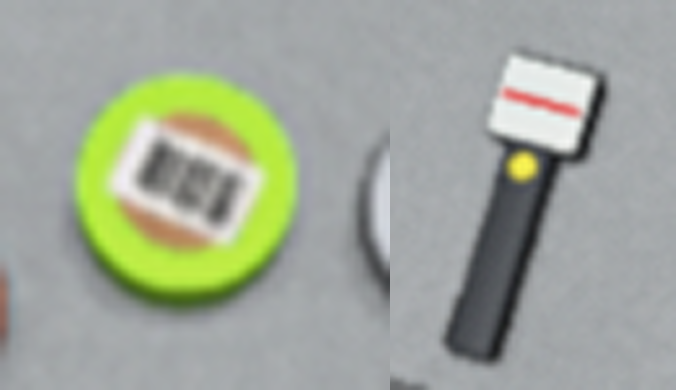

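View pics/crop1.png

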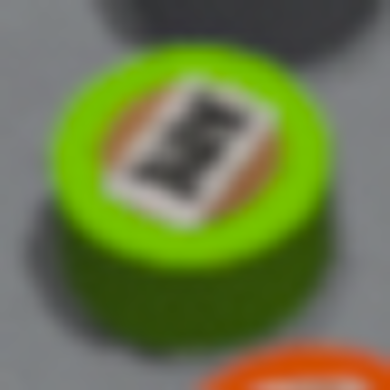

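```bash
cat > m.py <<'E'
from h import *
def comp(mask,seed_box):
    x0,y0,x1,y1=seed_box; m=np.zeros(mask.shape,np.uint8); m[y0:y1,x0:x1]=mask[y0:y1,x0:x1]
    n,l,st,c=cv2.connectedComponentsWithStats(m); i=1+np.argmax(st[1:,4]); return (l==i).astype(np.uint8)
def rect(f,m,z):
    # world-plane contour -> minAreaRect
    cs,_=cv2.findContours(m,cv2.RETR_EXTERNAL,cv2.CHAIN_APPROX_NONE); c=max(cs,key=cv2.contourArea).reshape(-1,2)
    w=np.array([onz(f,u,v,z)[:2] for u,v in c],np.float32)
    h=cv2.convexHull(w); (cx,cy),(a,b),ang=cv2.minAreaRect(h)
    if a<b: a,b,ang=b,a,ang+90
    return np.round([cx,cy,a,b,(ang+90)%180-90],1)
def hsv(f): 
    h=cv2.cvtColor(f['pixels'],cv2.COLOR_RGB2HSV).astype(int); return h[...,0],h[...,1],h[...,2]
E
python3 - <<'E'
from m import *
for t,bx in(('top0',dict(roll=(250,150,290,190),scan=(160,176,205,242),mat=(365,145,425,230))),('side0',dict(roll=(218,182,254,218),scan=(236,260,310,302),mat=(222,102,298,134)))):
    f=load(t);h,s,v=hsv(f)
    lime=(h>30)&(h<60)&(s>150)&(v>150); m=comp(lime,bx['roll'])
    cs,_=cv2.findContours(m,cv2.RETR_EXTERNAL,cv2.CHAIN_APPROX_NONE);c=max(cs,key=cv2.contourArea).reshape(-1,2)
    w=np.array([onz(f,a,b,50)[:2] for a,b in c],np.float32); print(t,'roll circle',cv2.minEnclosingCircle(w),len(c))
    hull=cv2.fillPoly(np.zeros(m.shape,np.uint8),[c],1)
    nl=((s<70)&(hull>0)).astype(np.uint8); nl=comp(cv2.morphologyEx(nl,cv2.MORPH_CLOSE,np.ones((3,3))),bx['roll']); print('label',rect(f,nl,51),nl.sum())
    wh=comp((v>170)&(s<40),bx['scan']) ; red=comp(((h<10)|(h>170))&(s>90)&(v>120),bx['scan'])
    print('head',rect(f,cv2.morphologyEx(wh|red,cv2.MORPH_CLOSE,np.ones((3,3))),38),'red',rect(f,red,38),red.sum())
    dk=comp((v<75),bx['scan']); print('dark',rect(f,dk,34),dk.sum())
    bl=comp((h>95)&(h<115)&(s>130)&(v>90),bx['mat']); print('mat',rect(f,bl,8),bl.sum())
    ys,xs=np.nonzero(((h>20)&(h<32)&(s>150)&(v>120))); 
    x0,y0,x1,y1=bx['scan']; k=(xs>x0)&(xs<x1)&(ys>y0)&(ys<y1); print('yel',onz(f,xs[k].mean(),ys[k].mean(),35)[:2])
E
```

```text
top0 roll circle ((607.3642578125, 62.14854431152344), 45.176937103271484) 76
label [609.2  61.6  57.3  37.4  64.9] 199
head [489.  390.6 200.   45.6   1.2] red [547.4 338.6  44.6   4.   74.5] 21
dark [475.9 339.5 180.5  21.1 -23.1] 124
mat [ 541.8 -358.9  237.1  124.2    1.1] 2312
yel [507.95562322 349.83507704]
side0 roll circle ((607.4246826171875, 61.520851135253906), 44.925567626953125) 69
label [607.6  61.   55.   34.4  62.8] 143
head [537.  339.2  51.1  25.1  73.1] red [545.9 335.5  48.2   5.9  72.9] 34
dark [482.9 367.1 188.7  62.2 -10.7] 791
mat [ 539.6 -356.1  236.4  126.7    0.9] 1325
yel [506.50946766 348.45141864]
```

```bash
python3 - <<'E'
from m import *
for t,b in(('top0',(160,196,200,240)),('side0',(258,268,310,302))):
    f=load(t);h,s,v=hsv(f)
    for th in(80,95):
        m=comp(v<th,b); print(t,th,m.sum(),rect(f,m,34)); ys,xs=np.nonzero(m)
        w=np.array([onz(f,a,c,30)[:2] for a,c in zip(xs,ys)]); d=w-w.mean(0); e,V=np.linalg.eigh(d.T@d); print(w.mean(0),np.degrees(np.arctan(V[1,1]/V[0,1])))
f=load('side0');cv2.imwrite('pics/c2.png',cv2.resize(f['pixels'][250:315,225:320,::-1],(760,520),interpolation=cv2.INTER_CUBIC))
E
```

```text
top0 80 121 [462.1 348.6 147.8  27.1 -23.1]
[459.98908527 346.64574021] -19.114830158987193
top0 95 402 [463.9 358.5 151.7  48.  -22.5]
[453.66416729 361.43764581] -20.19555772670971
side0 80 694 [456.8 373.7 137.7  51.8 -16.6]
[453.82616446 374.45836031] -15.03430069848155
side0 95 758 [457.  374.8 140.9  57.7 -17.7]
[454.39861643 374.02077924] -15.859945377738377
```

View pics/c2.png

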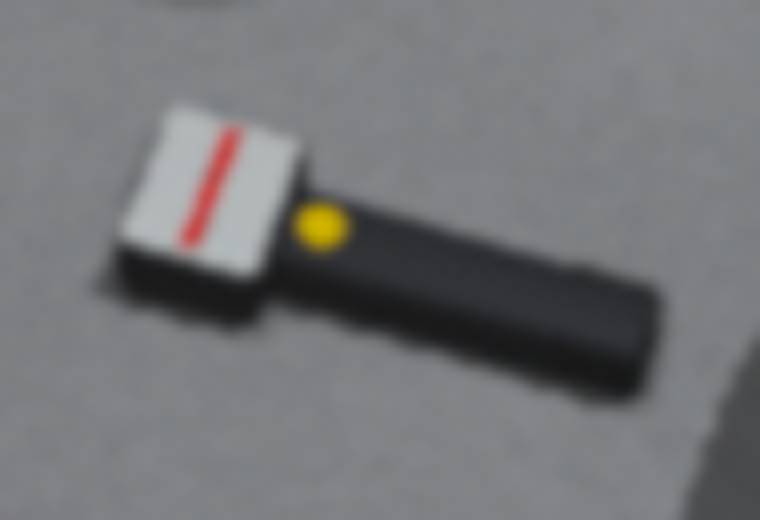

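```bash
python3 - <<'E'
from m import *
f=load('top0');s=load('side0')
E=onz(f,171.3,236.3,34);H=onz(f,187.7,181.5,38)
E2=onz(s,225+648/8,250+325/8,34)
print(E,E2,H)
for e in(E,E2):
    for p in ((546.7,337),(507.2,349.1)):
        d=np.array(p)-e[:2]; print(np.hypot(*d),np.degrees(np.arctan2(d[1],d[0])))
E
```

```text
[396.76528827 376.42668809  34.        ] [391.886223   385.02321567  34.        ] [572.68268957 324.93335751  38.        ]
155.03187257428544 -14.732906784600585
113.7654316381343 -13.898464881622601
162.0911311380365 -17.233884018050404
120.7797358461215 -17.303158532215214
```

>>> {"name": "jog_arm", "arguments": {"series": [[[20,-14,-6],[0,0,0.02],1],[[50,-34,-16],[0,0,0.04],1],[[80,-54,-26],[0,0,0.06],1],[[110,-74,-35],[0,0,0.08],1],[[140,-94,-44],[0,0,0.09],1]]}}

```text
time_s: 0.52
ee_pos: [358.3, 437.1, 359.2]
ee_rot: [-180.0, 0.1, 73.0]
force: [0.3, 1.1, 0.3]
gripper_width: 91.5
```

>>> {"name": "jog_arm", "arguments": {"series": [[[25,-16,-8],[0,0,0],1],[[50,-33,-16],[0,0,0],1],[[75,-50,-24],[0,0,0],1],[[100,-66,-32],[0,0,0],1],[[120,-78,-38],[0,0,0],1]]}}

```text
time_s: 0.93
ee_pos: [479.8, 357.4, 320.0]
ee_rot: [-179.9, 0.2, 73.0]
force: [-0.2, 0.6, -1.6]
gripper_width: 91.2
```

>>> {"name": "jog_arm", "arguments": {"series": [[[1,0,-20],[0,0,0],1],[[2,0,-40],[0,0,0],1],[[2,0,-60],[0,0,0],1],[[2,0,-75],[0,0,0],1],[[2,0,-80],[0,0,0],1]]}}

```text
time_s: 1.35
ee_pos: [481.1, 356.7, 237.0]
ee_rot: [-179.8, 0.5, 72.9]
force: [0.0, 0.5, -0.1]
gripper_width: 90.9
```

```bash
python3 - <<'E'
from h import *
f=grab('side','s1');g=grab('top','t1')
a=cv2.resize(f['pixels'][230:330,220:340,::-1],(480,400));b=cv2.resize(g['pixels'][160:260,140:240,::-1],(400,400)) 
cv2.imwrite('pics/c3.png',cv2.resize(np.hstack([a,b]),(792,360)))
E
```

```text
(no output)
```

View pics/c3.png

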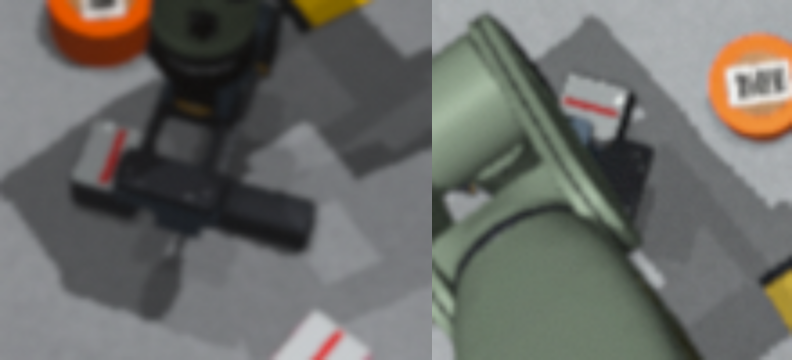

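The side view shows the open fingers straddling the handle at about (150,200) in the crop, just behind the head, as intended.

>>> {"name": "jog_arm", "arguments": {"series": [[[0,0,-12],[0,0,0],1],[[1,0,-24],[0,0,0],1],[[1,0,-34],[0,0,0],1],[[1,0,-39],[0,0,0],1],[[1,0,-39],[0,0,0],1]]}}

```text
time_s: 1.87
ee_pos: [482.2, 357.0, 198.6]
ee_rot: [-179.8, 0.5, 73.0]
force: [-1.2, 0.1, -0.3]
gripper_width: 91.3
```

>>> {"name": "jog_arm", "arguments": {"series": [[[0,0,0],[0,0,0],0.6],[[0,0,0],[0,0,0],0.4],[[0,0,0],[0,0,0],0.2],[[0,0,0],[0,0,0],0],[[0,0,0],[0,0,0],0]], "squeeze": 35}}

```text
time_s: 2.28
ee_pos: [482.3, 357.1, 199.1]
ee_rot: [-179.8, 0.4, 73.0]
force: [0.5, -0.3, 0.3]
gripper_width: 60.8
```

>>> {"name": "jog_arm", "arguments": {"series": [[[0,0,0],[0,0,0],0],[[0,0,0],[0,0,0],0],[[0,0,0],[0,0,0],0],[[0,0,0],[0,0,0],0],[[0,0,0],[0,0,0],0]]}}

```text
time_s: 2.7
ee_pos: [482.3, 357.1, 199.1]
ee_rot: [-179.8, 0.4, 73.0]
force: [0.1, -0.1, 0.3]
gripper_width: 31.9
```

>>> {"name": "jog_arm", "arguments": {"series": [[[0,0,3],[0,0,0],0],[[0,0,15],[0,0,0],0],[[0,0,35],[0,0,0],0],[[0,0,55],[0,0,0],0],[[0,0,70],[0,0,0],0]]}}

```text
time_s: 3.12
ee_pos: [482.2, 357.1, 270.1]
ee_rot: [-179.8, 0.4, 73.0]
force: [0.9, -0.1, -2.9]
gripper_width: 31.7
```

>>> {"name": "jog_arm", "arguments": {"series": [[[0,0,15],[0,0,0],0],[[0,0,30],[0,0,0],0],[[0,0,40],[0,0,0],0],[[0,0,43],[0,0,0],0],[[0,0,43],[0,0,0],0]]}}

```text
time_s: 3.53
ee_pos: [482.2, 357.1, 313.6]
ee_rot: [-179.8, 0.4, 73.0]
force: [0.3, 0.7, -2.5]
gripper_width: 31.8
```

```bash
python3 - <<'E'
from h import *
f=grab('side','s2');g=grab('top','t2');print(telemetry.state()['force'])
a=cv2.resize(f['pixels'][200:330,200:340,::-1],(420,390));b=cv2.resize(g['pixels'][150:260,140:240,::-1],(355,390)) 
cv2.imwrite('pics/c4.png',np.hstack([a,b]))
E
```

```text
[ 0.74261087 -0.4504191  -2.74620951]
```

View pics/c4.png

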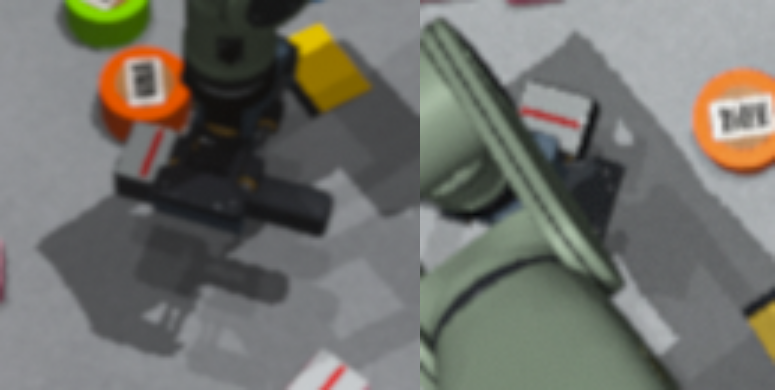

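The scanner is lifted and appears level, with -2.7 N on the wrist (0.25 kg). Next I'll triangulate the red line in the grip.

```bash
cat > red.py <<'E'
from m import *
import sys
def red(tag,box):
    f=load(tag);h,s,v=hsv(f);m=comp(((h<8)|(h>172))&(s>100)&(v>100),box);ys,xs=np.nonzero(m);return f,xs.mean(),ys.mean(),m
def tri(t,bt,s,bs,z):
    A=[];P=[]
    for tag,b in((t,bt),(s,bs)):
        f,u,v,m=red(tag,b);c,d=ray(f,u,v);d/=np.linalg.norm(d);q=np.eye(3)-np.outer(d,d);A.append(q);P.append(q@c)
        print(tag,u,v,m.sum(),onz(f,u,v,z),rect(f,m,z))
    print('tri',np.linalg.lstsq(np.vstack(A),np.hstack(P),rcond=None)[0])
E
python3 - <<'E'
from red import *
tri('t2',(160,175,195,190),'s2',(235,238,262,262),152)
E
```

```text
t2 176.65384615384616 182.84615384615384 26 [546.40757454 336.5792501  152.        ] [546.5 336.9  46.4   4.5  72.6]
s2 250.88095238095238 248.66666666666666 42 [544.42360791 329.47990457 152.        ] [547.  329.2  53.8  16.   66.4]
tri [544.40727383 334.86512351 160.28079121]
```

>>> {"name": "jog_arm", "arguments": {"series": [[[3,-13,0],[0,0,-0.02],0],[[10,-40,0],[0,0,-0.05],0],[[17,-70,0],[0,0,-0.08],0],[[24,-100,0],[0,0,-0.11],0],[[31,-130,0],[0,0,-0.148],0]]}}

```text
time_s: 4.05
ee_pos: [512.8, 224.9, 311.0]
ee_rot: [-179.7, 0.6, 64.4]
force: [0.4, -0.1, -3.2]
gripper_width: 32.3
```

>>> {"name": "jog_arm", "arguments": {"series": [[[8,-30,-1],[0,0,0],0],[[16,-60,-2],[0,0,0],0],[[23,-90,-2],[0,0,0],0],[[29,-115,-2],[0,0,0],0],[[33,-130,-2],[0,0,0],0]]}}

```text
time_s: 4.47
ee_pos: [545.7, 91.5, 307.9]
ee_rot: [-179.6, 0.8, 64.2]
force: [0.2, 0.7, -2.6]
gripper_width: 31.7
```

>>> {"name": "jog_arm", "arguments": {"series": [[[2,-1,1],[0,0,0],0],[[2,-1,1],[0,0,0],0],[[2,-1,1],[0,0,0],0],[[2,-1,1],[0,0,0],0],[[2,-1,1],[0,0,0],0]]}}

```text
time_s: 4.88
ee_pos: [547.4, 91.5, 308.8]
ee_rot: [-179.6, 0.8, 64.3]
force: [0.2, 0.4, -2.8]
gripper_width: 32.0
```

```bash
python3 - <<'E'
from h import *
f=grab('side','s3');g=grab('top','t3');print(telemetry.state()['ee_pos'])
a=cv2.resize(f['pixels'][120:260,180:320,::-1],(390,390));b=cv2.resize(g['pixels'][120:220,220:320,::-1],(390,390)) 
cv2.imwrite('pics/c5.png',np.hstack([a,b]))
E
```

```text
[547.4481494   91.40159926 308.87812938]
```

View pics/c5.png

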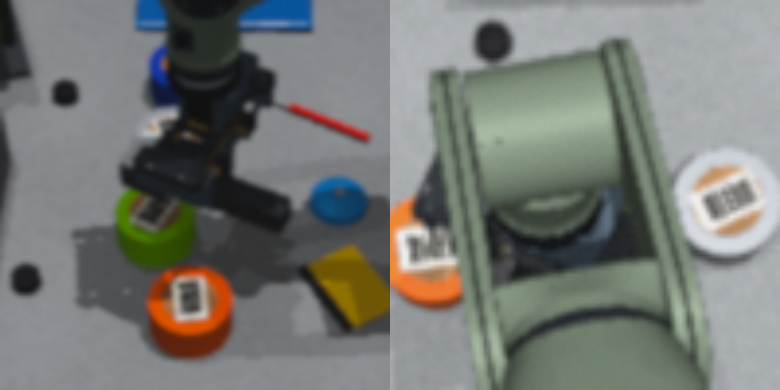

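>>> {"name": "jog_arm", "arguments": {"series": [[[0,0,0],[0,0,0],0],[[0,0,0],[0,0,0],0],[[0,0,0],[0,0,0],0],[[0,0,0],[0,0,0],0],[[0,0,0],[0,0,0],0]]}}

```text
time_s: 5.4
ee_pos: [547.4, 91.4, 308.9]
ee_rot: [-179.6, 0.8, 64.3]
force: [0.7, -1.0, -1.9]
gripper_width: 31.5
```

>>> {"name": "jog_arm", "arguments": {"series": [[[0,0,0],[0,0,0],0],[[0,0,0],[0,0,0],0],[[0,0,0],[0,0,0],0],[[0,0,0],[0,0,0],0],[[0,0,0],[0,0,0],0]]}}

```text
time_s: 5.82
ee_pos: [547.4, 91.4, 308.9]
ee_rot: [-179.6, 0.8, 64.3]
force: [0.0, 0.3, -2.0]
gripper_width: 31.9
```

>>> {"name": "jog_arm", "arguments": {"series": [[[0,0,0],[0,0,0],0],[[0,0,0],[0,0,0],0],[[0,0,0],[0,0,0],0],[[0,0,0],[0,0,0],0],[[0,0,0],[0,0,0],0]]}}

```text
time_s: 6.23
ee_pos: [547.4, 91.4, 308.9]
ee_rot: [-179.6, 0.8, 64.3]
force: [-0.2, -0.0, -2.9]
gripper_width: 31.6
```

>>> {"name": "jog_arm", "arguments": {"series": [[[0,0,0],[0,0,0],0],[[0,0,0],[0,0,0],0],[[0,0,0],[0,0,0],0],[[0,0,0],[0,0,0],0],[[0,0,0],[0,0,0],0]]}}

```text
time_s: 6.65
ee_pos: [547.4, 91.4, 308.9]
ee_rot: [-179.6, 0.8, 64.3]
force: [-0.3, -0.1, -3.4]
gripper_width: 32.1
```

```bash
python3 - <<'E'
from h import *
f=grab('side','s4')
def proj(p):
    c=np.array(f['R'])@p+f['t'];fl=192/np.tan(np.radians(f['fov_y'])/2);return c[:2]/c[2]*fl+[f['cx'],f['cy']]
w=np.array([608.3,61.4]);d=np.array([np.cos(np.radians(-26)),np.sin(np.radians(-26))]);n=np.array([-d[1],d[0]])
im=cv2.resize(f['pixels'][130:230,190:310,::-1],(780,650)[:2])
for a,b,z in((27,31,148),(27,-31,148),(-28,31,148),(-28,-31,148),(27,31,110),(-28,31,110),(-163,16,144),(-163,-16,144),(-163,16,110)):
    u,v=proj(np.r_[w+a*d+b*n,z]);cv2.circle(im,(int((u-190+.5)*6.5),int((v-130+.5)*6.5)),4,(0,0,255),-1)
cv2.imwrite('pics/c6.png',cv2.resize(im,(700,583)))
E
```

```text
(no output)
```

View pics/c6.png

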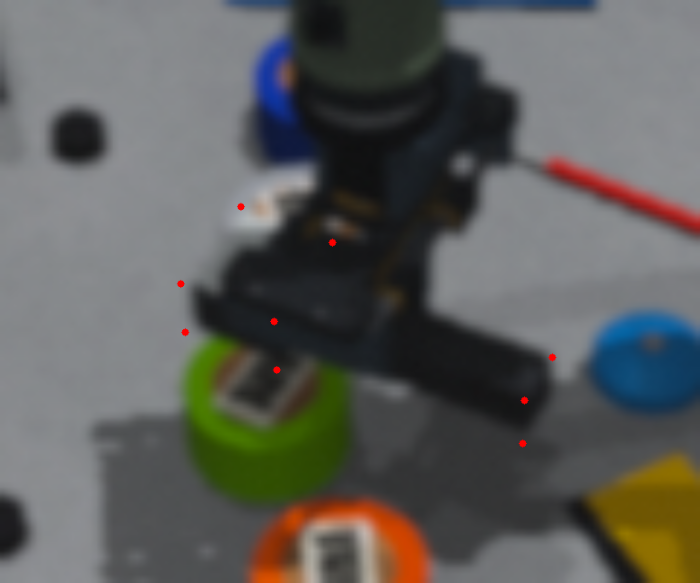

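```bash
python3 - <<'E'
from red import *
tri('t2',(160,175,195,190),'s2',(244,241,257,259),152)
f,u,v,m=red('s2',(244,241,257,259));ys,xs=np.nonzero(m);print(list(zip(xs,ys))[::4])
E
```

```text
t2 176.65384615384616 182.84615384615384 26 [546.40757454 336.5792501  152.        ] [546.5 336.9  46.4   4.5  72.6]
s2 250.73170731707316 248.82926829268294 41 [544.79814197 330.00366178 152.        ] [547.2 330.   52.5  13.7  69.3]
tri [544.67476125 334.98643384 159.62175356]
[(np.int64(251), np.int64(241)), (np.int64(254), np.int64(242)), (np.int64(252), np.int64(244)), (np.int64(251), np.int64(246)), (np.int64(252), np.int64(247)), (np.int64(250), np.int64(249)), (np.int64(249), np.int64(251)), (np.int64(250), np.int64(252)), (np.int64(248), np.int64(254)), (np.int64(247), np.int64(256)), (np.int64(248), np.int64(257))]
```

>>> {"name": "jog_arm", "arguments": {"series": [[[0,0,0],[0,0,0],0],[[0,0,0],[0,0,0],0],[[0,0,0],[0,0,0],0],[[0,0,0],[0,0,0],0],[[0,0,0],[0,0,0],0]]}}

```text
time_s: 7.12
ee_pos: [547.4, 91.4, 308.9]
ee_rot: [-179.6, 0.8, 64.3]
force: [1.2, -0.3, -2.3]
gripper_width: 31.9
```

>>> {"name": "jog_arm", "arguments": {"series": [[[0,-10,5],[0,0,0.02],0],[[0,-35,10],[0,0,0.06],0],[[0,-65,15],[0,0,0.1],0],[[0,-100,20],[0,0,0.14],0],[[0,-135,20],[0,0,0.18],0]]}}

```text
time_s: 7.53
ee_pos: [547.6, -44.6, 330.0]
ee_rot: [-179.7, 0.8, 74.8]
force: [0.6, 0.1, -3.2]
gripper_width: 31.8
```

>>> {"name": "jog_arm", "arguments": {"series": [[[0,-35,0],[0,0,0.05],0],[[0,-70,0],[0,0,0.1],0],[[-1,-105,0],[0,0,0.14],0],[[-2,-140,0],[0,0,0.18],0],[[-3,-170,0],[0,0,0.22],0]]}}

```text
time_s: 7.95
ee_pos: [544.2, -216.8, 330.1]
ee_rot: [-179.7, 0.8, 87.5]
force: [0.8, 0.6, -3.3]
gripper_width: 31.9
```

>>> {"name": "jog_arm", "arguments": {"series": [[[-1,-35,0],[0,0,0.03],0],[[-2,-70,0],[0,0,0.05],0],[[-3,-105,-5],[0,0,0.07],0],[[-3,-130,-15],[0,0,0.07],0],[[-3,-141,-25],[0,0,0.07],0]]}}

```text
time_s: 8.37
ee_pos: [540.9, -361.4, 304.9]
ee_rot: [-179.8, 0.9, 91.3]
force: [-0.6, 0.4, -2.5]
gripper_width: 32.0
```

>>> {"name": "jog_arm", "arguments": {"series": [[[0,0,-10],[0,0,0],0],[[0,0,-20],[0,0,0],0],[[0,0,-30],[0,0,0],0],[[0,0,-40],[0,0,0],0],[[0,0,-45],[0,0,0],0]]}}

```text
time_s: 8.78
ee_pos: [540.8, -359.8, 258.1]
ee_rot: [-179.7, 0.8, 91.4]
force: [0.4, 0.9, -3.0]
gripper_width: 31.4
```

```bash
python3 - <<'E'
from h import *
f=grab('side','s5');g=grab('top','t5');print(telemetry.state()['ee_pos'])
a=cv2.resize(f['pixels'][70:170,200:320,::-1],(468,390));b=cv2.resize(g['pixels'][130:240,360:440,::-1],(284,390)) 
cv2.imwrite('pics/c7.png',np.hstack([a,b]))
E
```

```text
[ 540.89240082 -360.18438738  258.61002611]
```

View pics/c7.png

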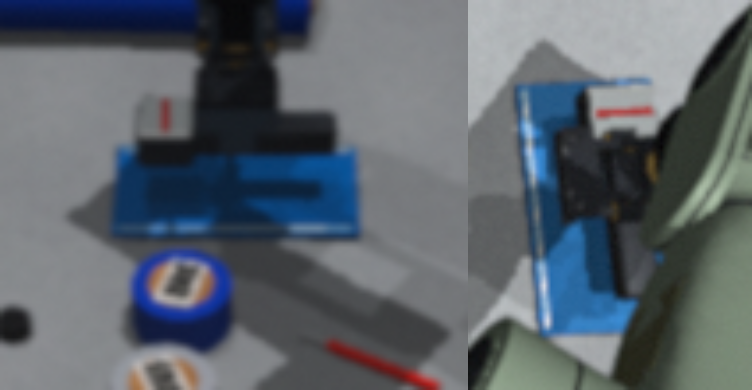

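The scanner is level and lined up over the mat, with the red line at about (242,99) in the side frame. I'll lower it gently.

>>> {"name": "jog_arm", "arguments": {"series": [[[0,2,-10],[0,0,0],0],[[0,2,-20],[0,0,0],0],[[0,2,-30],[0,0,0],0],[[0,2,-38],[0,0,0],0],[[0,2,-44],[0,0,0],0]]}}

```text
time_s: 9.3
ee_pos: [540.6, -358.0, 213.1]
ee_rot: [-179.6, 0.8, 91.4]
force: [0.2, -0.2, -2.2]
gripper_width: 31.9
```

>>> {"name": "jog_arm", "arguments": {"series": [[[0,0,-1],[0,0,0],0],[[0,0,-2],[0,0,0],0],[[0,0,-3],[0,0,0],0],[[0,0,-4],[0,0,0],0],[[0,0,-5],[0,0,0],0]]}}

```text
time_s: 9.72
ee_pos: [540.7, -358.2, 208.5]
ee_rot: [-179.7, 0.8, 91.4]
force: [0.2, 0.1, -3.3]
gripper_width: 31.9
```

>>> {"name": "jog_arm", "arguments": {"series": [[[0,0,-0.5],[0,0,0],0],[[0,0,-1],[0,0,0],0],[[0,0,-1.5],[0,0,0],0],[[0,0,-2],[0,0,0],0],[[0,0,-2],[0,0,0],0]]}}

```text
time_s: 10.13
ee_pos: [540.8, -358.3, 207.3]
ee_rot: [-179.7, 0.8, 91.4]
force: [-1.9, 0.6, 2.6]
gripper_width: 31.7
```

Contact: the wrist force rose from -3 N to +2.6 N at z = 207.3, the height I worked out for the mat. I'm opening the jaws.

>>> {"name": "jog_arm", "arguments": {"series": [[[0,0,0],[0,0,0],0.4],[[0,0,0],[0,0,0],0.5],[[0,0,0],[0,0,0],0.7],[[0,0,0],[0,0,0],0.9],[[0,0,0],[0,0,0],0.9]]}}

```text
time_s: 10.55
ee_pos: [540.9, -358.3, 207.3]
ee_rot: [-179.7, 0.8, 91.4]
force: [-0.0, 0.3, 0.7]
gripper_width: 60.4
```

>>> {"name": "jog_arm", "arguments": {"series": [[[0,0,0],[0,0,0],0.9],[[0,0,0],[0,0,0],0.9],[[0,0,0],[0,0,0],0.9],[[0,0,0],[0,0,0],0.9],[[0,0,0],[0,0,0],0.9]]}}

```text
time_s: 10.97
ee_pos: [540.9, -358.2, 207.3]
ee_rot: [-179.7, 0.8, 91.4]
force: [0.4, -0.4, 0.1]
gripper_width: 82.4
```

>>> {"name": "jog_arm", "arguments": {"series": [[[0,0,10],[0,0,0],0.9],[[0,0,30],[0,0,0],0.9],[[0,0,55],[0,0,0],0.9],[[0,0,80],[0,0,0],0.9],[[0,0,100],[0,0,0],0.9]]}}

```text
time_s: 11.38
ee_pos: [541.0, -358.4, 310.0]
ee_rot: [-179.8, 0.9, 91.4]
force: [0.1, -0.2, 0.7]
gripper_width: 82.3
```

>>> {"name": "jog_arm", "arguments": {"series": [[[-20,10,25],[0,0,0],0.9],[[-50,20,50],[0,0,0],0.9],[[-80,30,75],[0,0,0],0.9],[[-110,40,100],[0,0,0],0.9],[[-130,50,110],[0,0,0],0.9]]}}

```text
time_s: 11.8
ee_pos: [408.9, -307.7, 424.3]
ee_rot: [180.0, 1.2, 91.4]
force: [1.3, 0.2, 0.7]
gripper_width: 82.1
```

```bash
python3 - <<'E'
from red import *
f=grab('side','s6');g=grab('top','t6');print(telemetry.state()['ee_pos'])
a=cv2.resize(f['pixels'][70:220,200:320,::-1],(400,500));b=cv2.resize(g['pixels'][130:250,360:450,::-1],(375,500)) 
cv2.imwrite('pics/c8.png',np.hstack([a,b]))
h,s,v=hsv(f);m=comp((h>30)&(h<60)&(s>150)&(v>150),(218,182,254,218))
c=max(cv2.findContours(m,cv2.RETR_EXTERNAL,cv2.CHAIN_APPROX_NONE)[0],key=cv2.contourArea).reshape(-1,2)
print(cv2.minEnclosingCircle(np.array([onz(f,*p,50)[:2] for p in c],np.float32)))
tri('t6',(380,145,415,175),'s6',(232,90,262,122),46)
E
```

```text
[ 408.39409583 -307.08643952  423.87333058]
((606.9373779296875, 61.267486572265625), 45.35892105102539)
t6 398.6842105263158 164.73684210526315 19 [ 609.950183   -362.53477667   46.        ] [ 610.8 -358.8   42.4    3.3   88.6]
s6 242.22222222222223 109.66666666666667 9 [ 607.2138708  -363.34246269   46.        ] [ 606.1 -361.6   34.8    3.8  -87. ]
tri [ 608.21312154 -361.4273571    48.11045483]
```

View pics/c8.png

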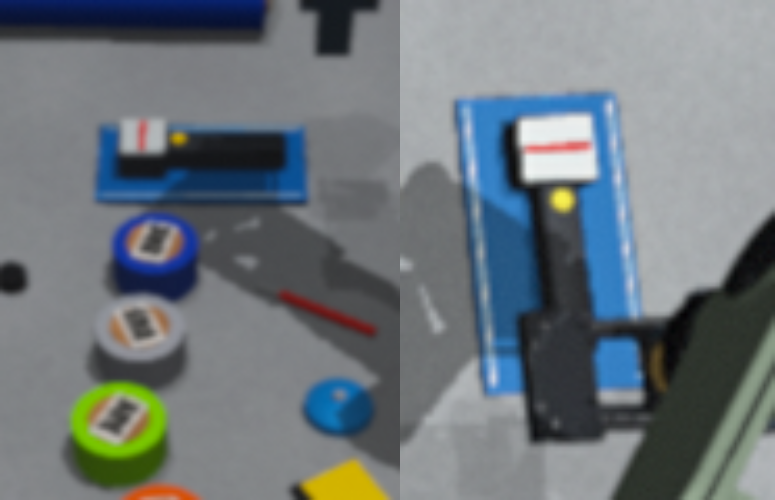

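The scanner lies flat on the mat. Its window is at (608,-361), so the grip point is about (541,-360), within 3 mm of the mat's middle. The lime roll has moved less than 1 mm, and the gripper is clear.

```bash
python3 -c "
from h import *
print(env.job_done())"
```

```text
the job is handed in; nothing more can be done
None
```

I picked up the dark-handled scanner and held it over the lime roll's label. Then I lowered it onto the middle of the blue mat, released it, backed off clear and handed the job in at about 12 s of the 56 s allowed; it reported no verdict.

- **Scan hold:** I held it about 2.2 s with the window about 59 mm above the label, tilted under 1° by the arm's reading and with its length along the bars (about -26°). The red line was hidden behind the wrist then, so this position comes from the arm pose and the grip offset measured just after the lift. The head's outline in the side view differed by roughly 6 mm from the expected one, inside the 18 mm limit.
- **One disagreement:** after the lift, the two cameras put the red line about 6 mm apart, and the orange roll may have spoiled that side reading. About 3 mm of difference was already there before the grasp.
- **Set-down:** contact came at the expected height with a light force change of about 6 N, and the jaws opened only after that.
- **Final check:** the grip point is about 3 mm from the mat's middle. The scanner lies window down, with its length within about 5° of the mat's. The lime roll moved less than 1 mm, and the gripper touches nothing.

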